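# Slide the laid slate out over the edge of the marble for pick-up

### The arm

A 6-joint arm with a two-finger parallel gripper is mounted at the origin on the work surface. World frame = base frame: x ahead of the robot, y to its left, z up, the work surface at z = 0. Lengths are in mm, angles in rad, forces in N, time in s.
With the tool pointing down it reaches from about 225 to 875 mm from the base axis. Payload 3.4 kg.
Tool frame: the origin (TCP) lies at the very end of the fingers, on their centre line; the grasp point (between the pads) lies 19 mm behind it; z points along the fingers, y is the line along which they close (so a half turn about z gives the same grasp; the last joint's range is limited). The gripper opens to 85 mm and grips with 20 to 120 N. Pads are 22 mm wide; open, the fingers measure 114 mm over their backs; the gripper's body (76 mm by 85 mm) begins 54 mm behind the grasp point. The pads swing forward as they close: fully open they stand 13 mm farther back than shut.
Start: joints at [-1.396, 0.276, 1.505, -0, 1.361, -0.121], TCP at [167.614, -550.062, 231.328] pointing down, gripper open.
Joint ranges: [-2.89, 2.89], [-0.75, 2.08], [0.22, 2.7], [-1.18, 4.32], [0.11, 2.71], [-2.7, 2.7]. Speed limits (rad/s): [2.57, 2.57, 3.14, 3.14, 3.14, 3.14].

### API

Orientations are given as a unit quaternion [x, y, z, w].
In Python, from workcell import robot gives the robot as it stands. Calls block until the motion is done:
- robot.move_ptp(position, orientation): joint-space move of the TCP to a pose.
- robot.line_to(position, frame=None, max_speed=150, stop_force=None): straight line of the TCP; frame=None keeps the orientation; max_speed is the mean speed in mm/s. With stop_force (N) it stops when the force on the tool has changed by that much, and returns True; else False.
- robot.move_joints(angles): joint-space move.
- robot.set_gripper(opening, f_grip=None): finger opening in mm; f_grip is the grip in N (None keeps the last); returns when the fingers have stopped.
- robot.pause(seconds).
- robot.inverse_kinematics(position, orientation): joint angles nearest the present ones, or None.
- robot.camera(name): name is "scene" or "top" or "wrist"; returns a dict with "image" (384x512x3 uint8, red, green, blue), "intrinsics" (3x3 intrinsics, pixels), "k1" (the pictures are not rectified: a ray, as slopes to the right and down, at radius r is drawn at 1 + k1 r^2 times it, then the intrinsics apply), "pose" (4x4, takes a point from camera to world coordinates); the wrist camera has in their place "mount" (4x4, takes a point from camera to tool coordinates, whose origin is the TCP and whose axes are the flange's). Camera axes: x right, y up, looking along -z (the intrinsics and any distortion apply to the point x, -y, -z); pixel columns grow to the right and rows downward; lengths in mm; the calibration is good to about 2 mm. A picture is of the moment at which its call begins: read the wrist's pose just before it. There is no depth.
A pose or a line that the arm cannot do raises robot.PlanningError and nothing moves.
- robot.finish_job(): hands the job in; it is judged then, once.
Trained networks look in a picture, given as the dict that the camera call returned (one of the last four; its "shot" number tells which), for a name from the list of things; names that differ only in an ending like _2 or _b are one class to them, and where a whole thing is asked for, a point or a joint stands for the part that bears it (a point fixed in the world has none). Each returns a list of dicts, best first, with "confidence" (0 to 1); they miss things now and then, are a little off and sometimes report something else, mostly with a low value. They report only what shows in the picture. A call takes as long as a camera call.
- robot.find_in(picture, label): "xyz" ([x, y, z] in mm, in world coordinates, good to about 4 mm: the middle of the surface that is visible of it).
- robot.silhouettes(picture, label): "mask" (384x512 bool, what is visible of it).
Readings, each from a call of its own:
- robot.get_t(): time.
- robot.get_q(): joint angles.
- robot.get_joint_vel(): joint speeds.
- robot.get_joint_torque(): joint torques, N m.
- robot.get_eef_pos(): TCP position.
- robot.get_orientation(): TCP orientation.
- robot.get_contact_force(): force on the tool from outside, world axes, zero at the start.
- robot.get_moment(): the same for the moment, N m.
- robot.get_grip_width(): finger opening in mm.
- robot.get_grasp_force(): force on a finger pad.
Only numpy, scipy, OpenCV 4.12 (cv2) and the standard library are available. Lean on these libraries where they do the work, as an engineer would, in place of code of your own. Each camera call takes 0.05 s, during which the arm holds its last target. There are 200 camera calls.

### The job

Push the serving slate, with the sundae cup standing on it, across the marble slab towards the customers' side (the long edge farthest from the robot) until about 3 cm of it sticks out over that edge along its whole length, square to the marble, so that the server can get her fingers under it. Only push or slide the slate, without lifting or tipping it; do not touch the cup, keep it standing on the slate, and leave the other things where they are.

Things in the scene. Friction and masses are not known exactly. Their poses are not given: they have to be found in the camera images.
- slab: white marble pastry slab, fixed on the counter, 340 mm deep (x) by 540 mm wide (y), its flat top 30 mm above the counter. Origin at the counter under its centre; +x points to the customers' side (away from the robot), y along its long edges, z up. Turned by up to about 9 degrees. It does not move.
- slab_edge (a point): middle of the slab's upper edge on the customers' side (its long edge farthest from the robot): 170 mm along the slab's +x from its centre, at the height of its top. Axes as the slab's
- slate: loose dark rectangular serving slate lying flat on the slab, 150 mm deep (x) by 240 mm wide (y) by 7 mm thick, about 0.65 kg. Origin at the centre of its underside; +x points to its leading long edge, which faces the customers' side of the slab; z up. At the start it is turned up to about 14 degrees against the slab and its leading edge lies wholly on the slab
- slate_left (a point): end of the slate's leading long edge on the slate's +y side: the corner at (75, 120) mm from the slate's centre, half-way up its thickness. Axes as the slate's
- slate_right (a point): end of the slate's leading long edge on the slate's -y side: the corner at (75, -120) mm from the slate's centre, half-way up its thickness. Axes as the slate's
- cup: footed tin sundae cup standing loose on the slate, 10 to 30 mm forward of its middle: 78 mm high, rim 80 mm across, foot 60 mm across, about 0.14 kg. Origin at the centre of the foot's underside, z up. It rides along when the slate is slid steadily; not to be touched
- spare_cup: the same kind of tin sundae cup standing on the slab beside one short end of the slate (either end). Origin at the centre of the foot's underside. To be left alone
- whisk: chrome balloon whisk lying on the slab beside the other short end of the slate, 270 mm long (balloon towards its +x) and 56 mm wide at the balloon. Origin at mid-length on the slab's top. To be left alone
- crock: squat cream stoneware crock on the counter beyond one end of the slab, 136 mm across (170 mm over its ears), 110 mm high. Origin at the centre of its underside. To be left alone
- wafer_tin: square wafer tin with a knobbed lid on the counter beyond the other end of the slab, 114 mm square, 109 mm high. Origin at the centre of its underside. To be left alone

How it is judged (in metres and radians):
At the end, for the whole second after the job is handed in: Both ends of the slate's leading edge stand 20 to 40 mm out past the slab's far edge (so square within 5 degrees); slate flat and still on the slab, cup upright with its whole foot on the slate; spare cup, whisk, crock and wafer tin within 15 mm of their start (x of slate_left in the frame of slab_edge between 0.02 and 0.04 m and x of slate_right in the frame of slab_edge between 0.02 and 0.04 m and height (world z) of slate between 0.027 and 0.034 m and angle between slate's own z axis and vertical below 0.05 rad and linear speed of slate below 0.01 m/s and linear speed of cup below 0.02 m/s and x of cup in the frame of slate between -0.045 and 0.045 m and y of cup in the frame of slate between -0.09 and 0.09 m and z of cup in the frame of slate between 0 and 0.012 m and angle between cup's own z axis and vertical below 0.1 rad and distance of each of spare_cup, whisk, crock, wafer_tin from where it was at the start of the episode below 0.015 m); the robot touches nothing.
It fails at once if the slate is lifted off the marble (more than 8 mm) (height (world z) of slate above 0.038 m).
It fails at once if the slate is tipped (more than 6 degrees) or falls over the edge (angle between slate's own z axis and vertical above 0.105 rad or height (world z) of slate below 0.02 m).
It fails at once if the robot touches the cup on the slate (contact force between any of the fingers, the arm and cup above 0.3 N).
It fails at once if the cup tips over (more than 17 degrees) (angle between cup's own z axis and vertical above 0.3 rad).
It fails at once if the spare cup, whisk, crock or wafer tin is moved more than 15 mm (distance of any of spare_cup, whisk, crock, wafer_tin from where it was at the start of the episode above 0.015 m).
It also fails if it takes over 48 s, if anything falls off the work surface, if the arm or the gripper's body presses on something with over 40 N, if the wrist force passes 120 N, or if a joint passes its speed limit or range.

## Working session

There is one attempt and no reset: what is moved stays moved. The work goes in short steps, each a Python script; the robot and the scene stay as the last script left them, time stands still between calls to the robot, and variables do not carry over. Pictures are saved under pics/ and viewed, at most 10 in all, crops included, and the job is handed in when it is done.

```bash
mkdir -p pics; ls; cat > h.py <<'E'
import numpy as np, cv2
from workcell import robot
def to_plane(pic,uv,z):
    K=np.array(pic["intrinsics"],float);k1=pic["k1"];T=np.array(pic["pose"])
    uv=np.asarray(uv,float).reshape(-1,1,2)
    n=cv2.undistortPoints(uv,K,np.array([k1,0,0,0.])).reshape(-1,2)
    d=np.c_[n[:,0],-n[:,1],-np.ones(len(n))]@T[:3,:3].T
    o=T[:3,3]; return o+d*((z-o[2])/d[:,2])[:,None]
def rect(pic,label,z):
    s=robot.silhouettes(pic,label)
    if not s: return None
    m=s[0]["mask"].astype(np.uint8)
    c=max(cv2.findContours(m,cv2.RETR_EXTERNAL,cv2.CHAIN_APPROX_NONE)[0],key=cv2.contourArea)
    p=to_plane(pic,c.reshape(-1,2),z)[:,:2]
    return s[0]["confidence"],cv2.minAreaRect(p.astype(np.float32)),p
E
python3 - <<'E'
from h import *
for n in("top","scene"):
    p=robot.camera(n); cv2.imwrite(f"pics/{n}0.png",p["image"][:,:,::-1])
    print(n,np.round(p["pose"],2).tolist())
    for l,z in(("slab",30),("slate",37)):
        r=rect(p,l,z); print(l,r and r[:2])
        if r: print(cv2.boxPoints(r[1]).round(1).tolist())
    for l in("slate","cup","spare_cup","whisk","crock","wafer_tin","slate_left","slate_right","slab_edge"):
        print(l,[(np.round(d["xyz"],1).tolist(),round(d["confidence"],2)) for d in robot.find_in(p,l)[:3]])
print(robot.get_orientation(),robot.get_t())
E
```

```text
pics
top [[-0.0, 0.99, -0.12, 420.86], [-1.0, -0.0, 0.0, 12.69], [0.0, 0.12, 0.99, 1115.63], [0.0, 0.0, 0.0, 1.0]]
slab (0.87, ((503.2141418457031, 6.70281982421875), (545.572021484375, 345.3052673339844), 82.41284942626953))
[[296.1000061035156, -240.89999389648438], [638.2999877929688, -286.5], [710.4000244140625, 254.3000030517578], [368.1000061035156, 299.8999938964844]]
slate (0.83, ((541.5331420898438, 15.786994934082031), (155.86170959472656, 243.84498596191406), 4.271777629852295))
[[454.70001220703125, 131.60000610351562], [472.8999938964844, -111.5999984741211], [628.2999877929688, -100.0], [610.2000122070312, 143.1999969482422]]
slate [([504.8, 474.2, 100.3], 0.71)]
cup []
spare_cup [([517.3, 235.7, 72.2], 0.72), ([506.4, 476.1, 101.9], 0.31)]
whisk [([469.7, -215.4, 49.3], 0.77)]
crock [([473.5, -513.3, 60.3], 0.94), ([570.4, 23.8, 80.6], 0.73)]
wafer_tin [([501.2, 476.1, 103.1], 0.64)]
slate_left [([527.9, 3.6, 35.9], 0.92)]
slate_right [([526.2, -1.2, 37.8], 0.66)]
slab_edge [([457.2, -4.3, 29.2], 0.61), ([501.3, 474.9, 101.8], 0.3)]
scene [[0.69, -0.54, 0.49, 1243.88],
[... 347 characters left out ...]
98779296875]]
slate (0.8, ((544.976318359375, 11.470756530761719), (158.4486541748047, 243.8095703125), 3.7569873332977295))
[[457.8999938964844, 127.9000015258789], [473.8999938964844, -115.4000015258789], [632.0, -105.0], [616.0, 138.3000030517578]]
slate [([551.6, -19.8, 38.7], 0.72)]
cup [([560.4, 31.3, 88.5], 0.69)]
spare_cup [([514.3, 231.4, 81.7], 0.84)]
whisk [([481.3, -219.6, 55.0], 0.56), ([556.8, 29.7, 86.9], 0.37)]
crock [([458.6, -491.0, 74.1], 0.84)]
wafer_tin [([519.8, 459.5, 97.4], 0.64)]
slate_left [([553.1, -20.9, 31.9], 0.61)]
slate_right [([555.9, -24.0, 29.5], 0.64)]
slab_edge [([508.2, -58.8, 25.7], 0.9)]
[9.89087419e-01 1.47329818e-01 2.24635049e-05 5.09811029e-05] 1.2
```

View pics/top0.png

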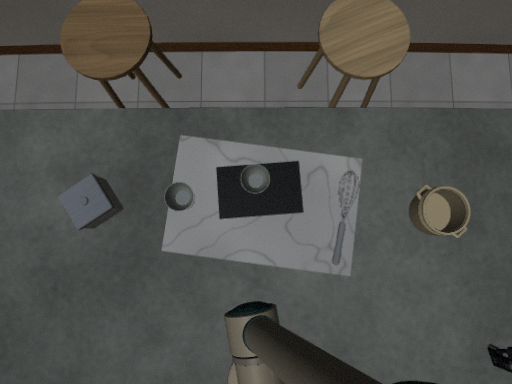

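View pics/scene0.png

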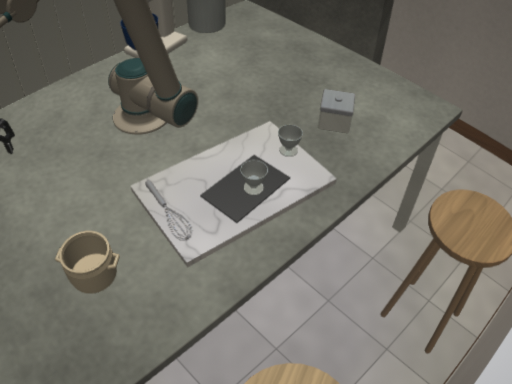

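The top view shows the marble at columns 163–362, rows 136–276, and the slate at columns 217–302, rows 161–219. The cup is at (255,179), the spare cup at (179,196) and the whisk at (345,218). The scene view agrees. The near strip of marble is free, so I'll push the slate's rear edge with both open fingers, turning it as it goes.

```bash
cat >> h.py <<'E'
S0=np.array([503.2,6.7]); SY=np.radians(-7.59)
def R(a): return np.array([[np.cos(a),-np.sin(a)],[np.sin(a),np.cos(a)]])
def slab2w(p): return S0+R(SY)@np.asarray(p,float)
def w2slab(p): return R(SY).T@(np.asarray(p)-S0)
FLIP=0.
def quat(yaw):   # tool down, tool x along world yaw (+FLIP)
    h=(yaw+FLIP)/2; return [np.cos(h),np.sin(h),0,0]
def slate_pose(pic):
    "centre in slab frame, yaw against the slab"
    c,r,_=rect(pic,"slate",37); b=cv2.boxPoints(r)
    e=[b[i+1]-b[i] for i in(0,1)]; l=max(e,key=np.linalg.norm)
    l=l*np.sign(l[1]); return w2slab(r[0]),np.arctan2(-l[0],l[1])-SY,r[1],c
E
python3 - <<'E'
import h; from h import *
print(np.round(robot.camera("wrist")["mount"],2).tolist())
c,a,_,_=slate_pose(robot.camera("top")); print(c,np.degrees(a))
p=slab2w(c+R(a)@[-115,0])
for f in(0,np.pi):
    h.FLIP=f; q=robot.inverse_kinematics([*p,90],quat(a+SY)); print(f,q)
E
```

```text
[[0.0, 0.96, 0.28, 69.46], [1.0, -0.0, 0.0, 0.28], [0.0, 0.28, -0.96, -142.31], [0.0, 0.0, 0.0, 1.0]]
[37.1206154  13.21573945] 12.018317289884624
0 [-1.49115648e-01  1.92134531e-01  2.02027807e+00 -4.44089210e-16
  9.29180048e-01  1.34439196e+00]
3.141592653589793 [-1.49115648e-01  1.92134531e-01  2.02027807e+00 -4.44089210e-16
  9.29180048e-01 -1.79720069e+00]
```

```bash
sed -i 's/^FLIP=0\./FLIP=np.pi/' h.py
python3 - <<'E'
from h import *
c,a,_,_=slate_pose(robot.camera("top"))
p=slab2w(c+R(a)@[-115,0])
robot.move_ptp([*p,200],quat(a+SY))
robot.line_to([*p,60])
hit=robot.line_to([*p,8],max_speed=20,stop_force=4)
z=robot.get_eef_pos()[2]; print(hit,z,robot.get_contact_force(),robot.get_grip_width())
robot.line_to([*p,z+3],max_speed=20)
open("z.txt","w").write(str(z+3))
print(robot.get_eef_pos(),robot.get_contact_force(),robot.get_t())
cv2.imwrite("pics/a.png",robot.camera("scene")["image"][80:280,80:360][:,:,::-1].repeat(2,0).repeat(2,1))
E
```

```text
True 16.829204942158572 [-0.04951434  0.31631906  5.22500608] 85.47920984647992
[428.38549745   5.26159675  19.88727116] [-0.28523225  0.88539237 -0.17071247] 6.9583
```

View pics/a.png

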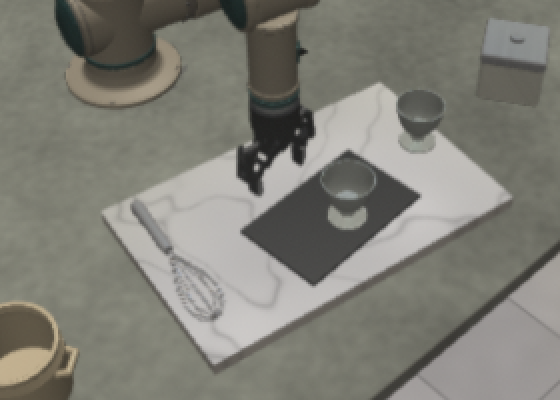

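Both open fingers are down behind the slate's rear edge (around (255,170) in the crop), well clear of the cup. Next I'll seat them against the slate and push most of the way.

```bash
python3 - <<'E'
from h import *
z=float(open("z.txt").read())
c,a=np.array([37.0,13.5]),np.radians(11.95)
hit=robot.line_to([*slab2w(c+R(a)@[-78,0]),z],max_speed=12,stop_force=1.5)
t=w2slab(robot.get_eef_pos()[:2]); off=(R(a).T@(t-c))[0]
print(hit,t,"tool x in slate",off,robot.get_contact_force())
cx=110.; d=cx-37
y=t[1]+d*np.tan(a/2)*1.0
robot.line_to([*slab2w([cx+off,y]),z],frame=quat(SY),max_speed=22)
print(w2slab(robot.get_eef_pos()[:2]),robot.get_contact_force(),robot.get_moment())
p=robot.camera("scene"); print(slate_pose(p))
robot.line_to([*slab2w([cx+off-25,y]),z],max_speed=60)
robot.line_to([*slab2w([cx+off-130,y]),170])
for n in("top","scene"):
    p=robot.camera(n); print(n,slate_pose(p)); cv2.imwrite(f"pics/b{n}.png",p["image"][80:300,130:390][:,:,::-1].repeat(2,0).repeat(2,1))
print(robot.get_t(),off)
E
```

```text
True [-47.2508172  -4.4653599] tool x in slate -86.14486134871125 [ 0.12272666 -0.3377344   0.47646428]
[19.70397496  3.64467917] [-6.77746937  2.48432874  3.13548582] [0.4486366  0.95996982 0.20433763]
(array([106.46895836,   2.40800239]), np.float64(-0.0036600066331808623), (244.26939392089844, 153.09519958496094), 0.7)
top (array([106.30126828,   3.98946129]), np.float64(0.0008853839727456514), (240.5731964111328, 153.48228454589844), 0.67)
scene (array([105.33862384,  -0.22402729]), np.float64(0.01708244700155806), (247.98268127441406, 161.44302368164062), 0.82)
14.75 -86.14486134871125
```

View pics/btop.png

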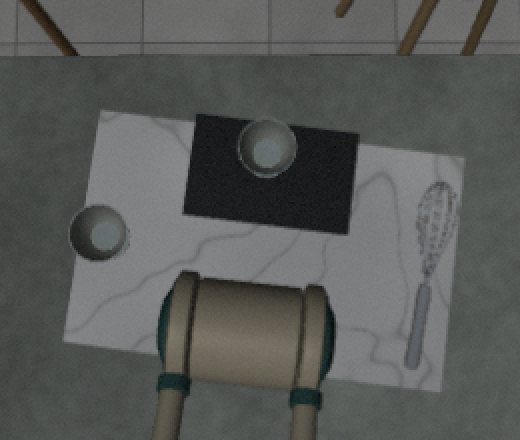

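The slate is now square to the marble, with its leading edge sticking out about 11 mm: crop row 114, against about 122 for the marble edge at column 197. The cup is standing and the other things haven't moved. I'll finish the last 19 mm, correcting from the TCP position actually reached.

```bash
python3 - <<'E'
from h import *
z=float(open("z.txt").read())
y=3.9; tgt=38.9
q=quat(SY)
robot.line_to([*slab2w([-10,y]),z],frame=q)
robot.line_to([*slab2w([16,y]),z],max_speed=40)
cmd=tgt
for i in range(3):
    robot.line_to([*slab2w([cmd,y]),z],max_speed=18); robot.pause(.3)
    x=w2slab(robot.get_eef_pos()[:2])[0]; print(cmd,x,robot.get_contact_force())
    if tgt-x<1.2: break
    cmd+=tgt-x
robot.line_to([*slab2w([0,y]),z],max_speed=60)
robot.line_to([*slab2w([-110,y]),170])
for n in("top","scene"):
    p=robot.camera(n); print(n,slate_pose(p)); r=rect(p,"slab",30); print(r[1])
    cv2.imwrite(f"pics/c{n}.png",p["image"][80:300,130:390][:,:,::-1].repeat(2,0).repeat(2,1))
print(robot.get_t())
E
```

```text
38.9 33.51362229524042 [-8.48127345  1.34595668  7.14199972]
44.28637770475958 39.832654844674735 [-7.46161838  0.81341714  3.81427835]
top (array([124.75421777,   4.13120201]), np.float64(-0.0016944689659063872), (240.94598388671875, 153.92774963378906), 0.58)
((501.76385498046875, 5.2552490234375), (544.6188354492188, 342.1732177734375), 82.35367584228516)
scene (array([127.82141835,   3.68817795]), np.float64(0.0009026097150857393), (246.01718139648438, 154.01742553710938), 0.82)
((506.4429626464844, -0.91033935546875), (550.2445678710938, 359.7787780761719), 82.40021514892578)
21.95
```

View pics/ctop.png

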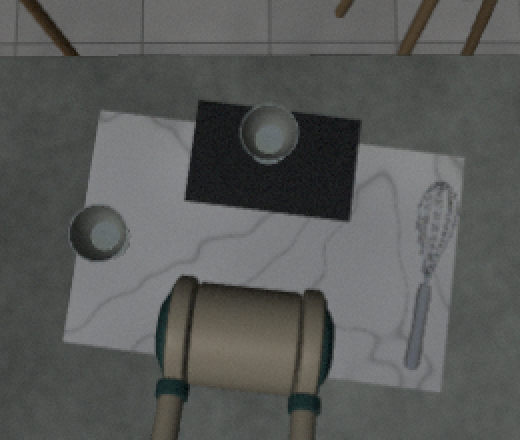

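View pics/cscene.png

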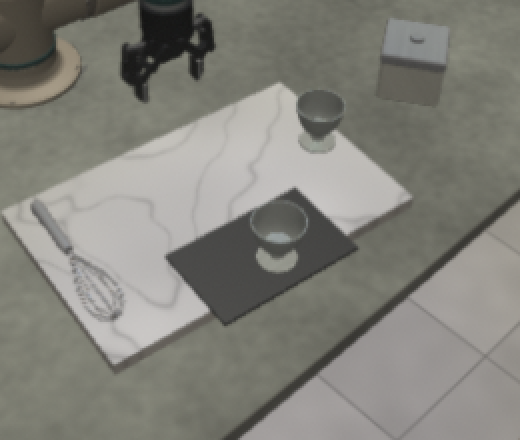

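The slate stands about 30 mm out at both ends (crop row 100, against about 122 for the marble edge at column 198). It is square, the cup is upright on it, and the robot is clear. Handing in.

```bash
python3 -c "
from workcell import robot
print(robot.finish_job())"
```

```text
the job is handed in; nothing more can be done
None
```

I pushed the slate out about 30 mm past the marble's far edge, measured from the top camera and square to within about 0.1°, with the cup still upright on it; the job is handed in, but no verdict came back.

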